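Unpin the bench magnifier, draw its telescopic mast to the second stop and hold it

TASK

I need the lens of the bench magnifier at full height to look over the bur block: draw the lock pin straight up out of the magnifier's head and hang it upright, by its flange, in the open notch of the short post on the same stand, and let go of it there. Then pinch the head front to back so that its front button is pressed right in, and pull the telescopic mast up past its first stop to the second, topmost stop. Finish while still gripping the head and holding the mast fully out, because it sinks if let go; leave the pin in its notch and the other things on the worktop where they are.

Things in the scene. Friction and masses are not known exactly. Their poses are not given: they have to be found in the camera images.
- stand: Magnifier stand, fixed: base plate 110 x 280 x 12 mm, yaw within 0.5 rad. Origin on the worktop under the mast; x points from the button side to the back (away from the robot at yaw 0), y from mast to notched post, z up. Post at (0, 110 mm); lens 77 mm across at (0, -96 mm), below z = 112 mm, mast down. The catch bridge on the 24 mm outer tube reaches x = -33, z = 90 mm; tube top z = 98 mm.
- head_grip (a point): Point on the mast's axis inside the grey head (40 mm in x, 32 in y, 45 high), 20 mm below its top: z = 125 mm with the mast down, where the head spans z = 100 to 145 mm. Rises with it; axes as the stand's. Pinch here, closing along x, one finger on the button, one on the flat back face: 49 mm across with the button out, 41 mm pressed. The pin's bore is in the middle of the head's top.
- button_face (a point): Centre of the outer face of the steel button (24 mm wide in y, 30 mm high) on the front (-x) side of the head, 29 mm in front of the mast's axis when out. Its axes are the stand's.
- button (a joint): Travel of the button into the head: 0 = out, 0.008 m = fully in; spring 2 N at rest, 6 N fully in. While it is out its tooth sits under the catch bridge and the mast cannot rise; it is clear from about 0.006 m. With the lock pin in, it moves only 2 to 3 mm. Once the mast is 15 mm up the tooth is past the bridge.
- mast_head (a joint): How far the head and its thin tube are drawn out of the middle tube: 0 = down, 0.055 m = first stop. Takes about 3 to 4 N (weight and friction).
- middle_tube (a joint): How far the middle tube is drawn out of the outer tube: 0 = down, 0.055 m = second stop. It follows once the head has reached its first stop, against about 9 N in all. The head has then risen 110 mm in total. The stops are hard.
- pin_knob (a point): Centre of the lock pin's black knob (diameter 18, height 38 mm, upright), to be grasped from above. Flange 24 mm across, 3 mm thick below it, underside 22 mm below this point; then a shank of 8 mm diameter, 30 mm long. At the start the shank is in the head's bore (loose, 0.7 mm all round) and the flange rests on the head: this point is then on the mast's axis, z = 167 mm. z axis up along the pin.
- notch (a point): Centre of the notch's seat, on the top face of the post's plate, z = 100 mm; axes as the stand's. Plate 8 mm thick, 36 mm wide in y. The notch is a slot 11 mm wide, open to -x (flared mouth 26 mm in front of this point), closed 5.5 mm behind it; straight through below, free down to the base plate; the post stands behind it from x = 14 mm. A parked pin's flange rests on the plate.
- lock_pin: The same lock pin; origin at the centre of the underside of its flange, z axis up along the pin.
- bur_block: Bystander: small instrument block 42 x 78 x 41 mm, on the base plate under the lens. Origin under its centre.
- dropper_bottle: Bystander: small brown dropper bottle, 33 mm across, 102 mm high, behind the stand. Origin under its centre.
- handpiece: Bystander: metal dental handpiece 132 mm long, 20 mm high, lying in front of the stand. Origin under its middle.
- tape_roll: Bystander: roll of tape, 65 mm across, 19 mm high, lying to the right of the stand.
- sterile_pack: Bystander: flat sterile pack 180 x 60 x 10 mm, to the right.
- scissors: Bystander: pair of scissors 199 mm long, 9 mm high, lying to the left.

How it is judged:
By the outcome, as a careful person would: the job done as asked, in the order asked, and still so for the second after the job is handed in, while the arm keeps its last pose, push and grip.
It also fails if it takes over 51 s, if anything falls off the work surface, if the arm or the gripper's body presses on something with over 40 N, if the wrist force passes 120 N, or if a joint passes its speed limit or range.

ROBOT

A 7-joint arm with a two-finger parallel gripper is mounted at the origin on a cart in front of the work surface, level with it; the furniture and walls round the work are solid. World frame = base frame: x ahead of the robot, y to its left, z up, the work surface at z = 0. Lengths are in m, angles in rad, forces in N, time in s.
With the tool pointing down it reaches from about 0.4 to 0.875 m from the base axis. Payload 6.5 kg.
Tool frame: the origin (TCP) lies at the very end of the fingers, on their centre line; the grasp point (between the pads) lies 19 mm behind it; x points along the fingers, z is the direction in which the jaws open and shut, and the axes are right-handed (so a half turn about x gives the same grasp; the last joint's range is limited). The gripper opens to 88 mm and grips with 3 to 60 N. Pads are 18 mm wide; open, the fingers measure 123 mm over their backs; the gripper's body (75 mm by 187 mm) begins 45 mm behind the grasp point.
Start: joints at [1.119, 0.536, -0.004, 1.538, 0.003, 1.067, -0.071], TCP at [0.245, -0.602, 0.239] pointing down, gripper open.
Joint ranges: [-2.7, 2.7], [-0.37, 2.16], [-1.27, 1.26], [0.24, 2.4], [-1.31, 4.45], [0.19, 1.91], [-2.76, 2.76]. Speed limits (rad/s): [2.39, 2.39, 3.14, 3.14, 3.14, 3.14, 3.14].

INTERFACE

Orientations are given as a unit quaternion [x, y, z, w].
In Python, from bench import status, eyes, ticket gives the robot as it stands.
- The arm moves only by the tool arm_command, never from a script. Its argument "series" is text: rows parted by semicolons, each of 5 numbers parted by spaces: the shift along the world's x, y, z in m, then the turn about the world's z in degrees, then the opening, from 0 (shut) to 1 (fully open). In form: dx dy dz yaw jaw; .... A call has 1 to 8 rows; each row is the pose to reach, as a shift and turn from the pose commanded when the call began; what a row does not reach only later rows make up. A row lasts 1/12 s, in which the tool goes at most 41.7 mm and 7.16 degrees, less where a joint would pass 70% of its speed; a pose out of reach is approached as far as the arm can. A call with a gripper value outside its range is refused whole. The fingers move at their own pace and stop on an object; "grip_force" is the grip in N (left out, the last holds). Time passes only in rows, so rows that repeat a pose let the fingers close. It gives the time, the measured TCP pose, the force and the opening at its end, in the units of the state.
- status.observe(): the state, without advancing time (a new reading comes with each control period).
- eyes.camera(name): name is "scene" or "top"; returns a dict with "color" (400x640x3 uint8, blue, green, red), "range_z" (400x640 float32, m along the optical axis (not along the pixel's ray), 0 where there is no reading), "fov_y" (degrees; the focal length in pixels is half the picture's height over the tangent of half this angle, whatever the lens; pixels are square), "cx", "cy" (the principal point, pixels), "k1" (the pictures are not rectified: a ray, as slopes to the right and down, at radius r is drawn at 1 + k1 r^2 times it, then the intrinsics apply), "rvec" (rotation vector, rad) and "tvec" (3), from world to camera coordinates, as OpenCV has them. Camera axes: x right, y down, z forward; pixel columns grow to the right and rows downward; lengths in m; the calibration is good to about 2 mm. A picture is of the moment at which its call begins.
- ticket.hand_in(): hands the job in, once; it reports no verdict.
The state is a dict: "time_s": time; "q": joint angles; "qd": joint speeds; "effort": joint torques, N m; "ee_pos": TCP position; "tcp_rot": TCP orientation; "ft_force": force on the tool from outside, world axes, zero at the start; "moment": the same for the moment, N m; "width": finger opening in m.
Only numpy, scipy, OpenCV 4.12 (cv2) and the standard library are available. Lean on these libraries where they do the work, as an engineer would, in place of code of your own. Each camera call takes 0.05 s, during which the arm holds its last target.

## Working session

There is one attempt and no reset: what is moved stays moved. The work goes in short steps, Python scripts to look and compute and a tool call to move; the robot and the scene stay as the last step left them, time stands still between calls to the robot, and variables do not carry over. Pictures are saved under pics/ and viewed, and the job is handed in when it is done.

Besides the shell and the picture viewer there is one more tool, called after "Emit:" as name(argument=value, ...) on one line, values as JSON. arm_command: Moves the arm, as the interface text tells. Its arguments: {"type":"object","properties":{"series":{"type":"string"},"grip_force":{"type":"number"}},"required":["series"]}

```bash
ls; mkdir -p pics
python3 - <<'E'
from bench import status, eyes
import cv2, pickle
print({k:v for k,v in status.observe().items()})
for n in ("scene","top"):
    c=eyes.camera(n); pickle.dump(c,open(n+".pkl","wb")); cv2.imwrite(f"pics/{n}0.png",c["color"])
    print(n,{k:c[k] for k in ("fov_y","cx","cy","k1","rvec","tvec")})
E
```

```text
pics
{'time_s': 0.0, 'q': array([ 1.11878365,  0.53717538, -0.00444343,  1.53883421,  0.00261627,
        1.06729442, -0.07117783]), 'qd': array([ 0.00010237,  0.00035803, -0.00039075,  0.00101446, -0.00062473,
       -0.00012653,  0.00011224]), 'effort': array([-2.78569660e-04, -5.70980251e+01,  9.90914069e-01, -2.51602364e+01,
       -5.61666861e-02,  1.80185091e-02,  8.91782042e-05]), 'ee_pos': array([ 0.24436123, -0.60167265,  0.23784823]), 'tcp_rot': array([ 0.39513378,  0.58712808, -0.39454282,  0.58607669]), 'ft_force': array([ 0.10049802, -1.10874159, -0.12118358]), 'moment': array([ 0.01275324, -0.01401792, -0.03104857]), 'width': 0.08819393885453625}
scene {'fov_y': 45.93892345912077, 'cx': 317.70315873886375, 'cy': 199.30305049688724, 'k1': -0.05129516975787116, 'rvec': array([ 0.83434355, -2.4297764 ,  1.22060378]), 'tvec': array([0.40739876, 0.28449915, 1.15254135])}
top {'fov_y': 53.76530488983463, 'cx': 315.52823966226237, 'cy': 191.57217103082996, 'k1': -0.029976923700598457, 'rvec': array([ 2.14959024, -2.12645326,  0.16099541]), 'tvec': array([-0.00269859,  0.52976636,  1.38002109])}
```

View pics/scene0.png

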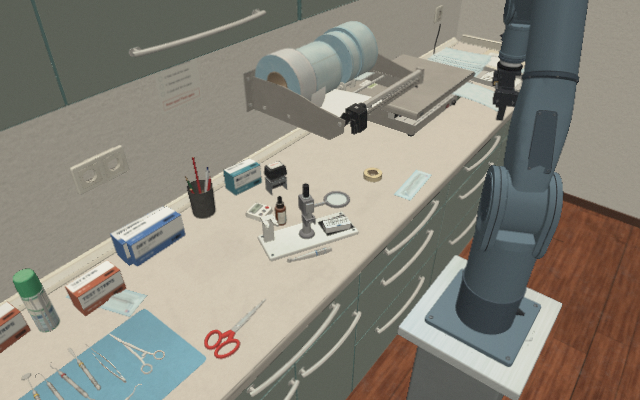

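View pics/top0.png

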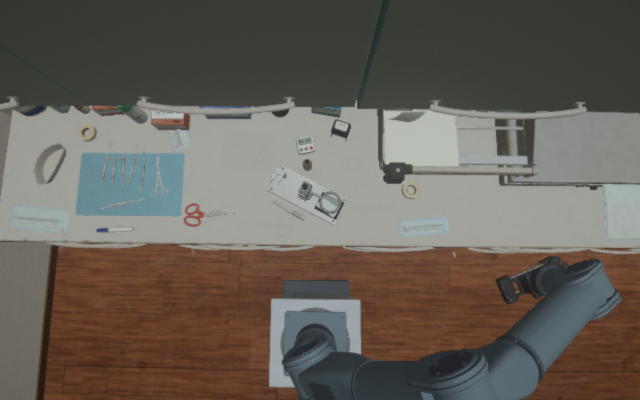

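The scene view shows the stand at about (310,230), with the mast and black knob at (306,190) and the post at (268,228). The top view shows the stand at about (308,193) and the lens at (330,203). Next I'll measure the poses from the point cloud.

```bash
cat > h.py <<'E'
import numpy as np, cv2, pickle
def K(c):
    f=200/np.tan(np.radians(c["fov_y"]/2)); return np.array([[f,0,c["cx"]],[0,f,c["cy"]],[0,0,1.]])
def D(c): return np.array([c["k1"],0,0,0,0.])
def cloud(c):
    v,u=np.mgrid[0:400,0:640]; p=np.stack([u,v],-1).reshape(-1,1,2).astype(float)
    n=cv2.undistortPoints(p,K(c),D(c)).reshape(-1,2); z=c["range_z"].reshape(-1).astype(float)
    P=np.c_[n*z[:,None],z]; R=cv2.Rodrigues(c["rvec"])[0]
    W=(P-c["tvec"])@R; W[z==0]=np.nan
    return W.reshape(400,640,3)
def proj(c,X): return cv2.projectPoints(np.asarray(X,float).reshape(-1,1,3),c["rvec"],c["tvec"],K(c),D(c))[0].reshape(-1,2)
E
python3 - <<'E'
from h import *
for n,(x0,x1,y0,y1) in {"scene":(230,390,160,280),"top":(255,355,140,230)}.items():
    c=pickle.load(open(n+".pkl","rb")); W=cloud(c)
    s=5 if n=="scene" else 6
    cv2.imwrite(f"pics/{n}0c.png",cv2.resize(c["color"][y0:y1,x0:x1],None,fx=s,fy=s,interpolation=cv2.INTER_CUBIC))
    for (u,v) in ([(306,190),(306,205),(268,228),(300,240),(330,225)] if n=="scene" else [(306,186),(304,190),(330,203),(279,178),(290,190),(300,175)]):
        print(n,u,v,W[v,u].round(4), c["color"][v,u])
    # base plate points
    X=W[y0:y1,x0:x1].reshape(-1,3); X=X[~np.isnan(X[:,0])]
    print(n,"table z",np.median(X[:,2]), np.histogram(X[:,2],bins=np.arange(-.01,.2,.01)))
E
```

```text
scene 306 190 [0.5188 0.0479 0.1782] [30 27 28]
scene 306 205 [0.5095 0.0606 0.1393] [113 120 123]
scene 268 228 [0.5615 0.1604 0.0972] [127 138 141]
scene 300 240 [0.5241 0.0737 0.0138] [214 224 223]
scene 330 225 [ 0.4828 -0.0147  0.0328] [197 209 204]
scene table z 0.0014040812838559604 (array([5439, 7298, 2273,  426,  465,  244,  189,  165,  466,  150,  261,
        353,  201,   44,   60,   95,   19,   18,   24,   27]), array([-0.01,  0.  ,  0.01,  0.02,  0.03,  0.04,  0.05,  0.06,  0.07,
        0.08,  0.09,  0.1 ,  0.11,  0.12,  0.13,  0.14,  0.15,  0.16,
        0.17,  0.18,  0.19]))
top 306 186 [0.5253 0.0333 0.1845] [62 64 63]
top 304 190 [0.5185 0.041  0.1443] [133 129 125]
top 330 203 [ 0.4806 -0.0473  0.106 ] [170 173 165]
top 279 178 [0.5667 0.13   0.1011] [178 181 175]
top 290 190 [0.5393 0.0973 0.0114] [173 175 170]
top 300 175 [0.5962 0.0615 0.0102] [177 180 175]
top table z 0.0018065237431583612 (array([3120, 3542, 1372,   93,   39,   10,   19,   22,   14,   24,   75,
        305,  182,    6,   17,   87,    5,    3,    3,   22]), array([-0.01,  0.  ,  0.01,  0.02,  0.03,  0.04,  0.05,  0.06,  0.07,
        0.08,  0.09,  0.1 ,  0.11,  0.12,  0.13,  0.14,  0.15,  0.16,
        0.17,  0.18,  0.19]))
```

Run:
```python
from h import *
for n,(x0,x1,y0,y1) in {"scene":(230,390,160,280),"top":(255,355,140,230)}.items():
    c=pickle.load(open(n+".pkl","rb")); W=cloud(c)
    X=W[y0:y1,x0:x1].reshape(-1,3)
    for lo,hi in [(.006,.017),(.09,.105),(.14,.15),(.15,.20)]:
        m=(X[:,2]>lo)&(X[:,2]<hi); 
        if m.sum()<3: print(n,lo,m.sum()); continue
        Q=X[m]; r=cv2.minAreaRect(Q[:,:2].astype(np.float32)); print(n,lo,m.sum(),Q.mean(0).round(4),np.round(r[0],4),np.round(r[1],4),round(r[2],1))
```

```text
scene 0.006 2404 [0.553  0.0384 0.0122] [ 0.6179 -0.0786] [0.522  0.5374] 37.8
scene 0.09 377 [0.64   0.0354 0.098 ] [ 0.6436 -0.0054] [0.2367 0.3183] 63.8
scene 0.14 95 [0.5223 0.0465 0.1451] [0.5239 0.043 ] [0.0324 0.0517] 62.9
scene 0.15 88 [0.5255 0.0438 0.1717] [0.5263 0.0433] [0.0168 0.0167] 39.2
top 0.006 1797 [0.5397 0.0532 0.0114] [0.5646 0.0447] [0.3352 0.3717] 0.7
top 0.09 165 [0.5643 0.0931 0.1   ] [0.5544 0.0215] [0.2579 0.1285] 59.5
top 0.14 87 [0.5225 0.0398 0.1444] [0.5232 0.0406] [0.0316 0.0478] 61.8
top 0.15 35 [0.5253 0.0377 0.1783] [0.5298 0.0346] [0.0149 0.0309] 44.1
```

View pics/scene0c.png

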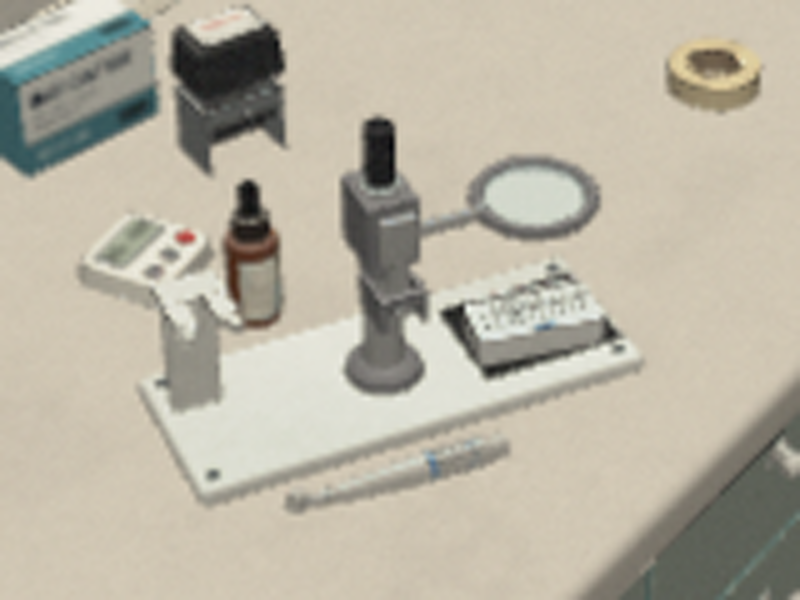

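View pics/top0c.png

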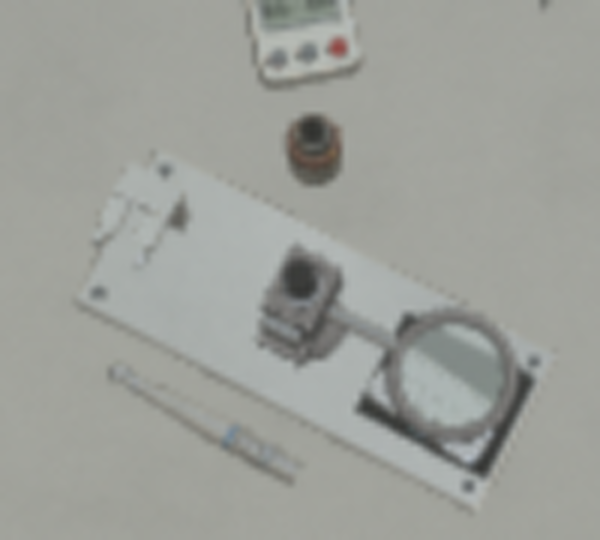

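The scene crop shows the post's notch opening toward the front at left (190,300), the knob top at (379,122) and the plate corners. The top crop shows the plate corners at (155,152), (75,300), (480,512) and (553,345). I'll fit the stand pose to these and check it with an overlay.

```bash
cat > fit.py <<'E'
from h import *
from scipy.optimize import least_squares
from scipy.spatial.transform import Rotation as Ro
from bench import status
C={n:pickle.load(open(n+".pkl","rb")) for n in("scene","top")}
off={"scene":(230,160,5),"top":(255,140,6)}
def px(n,x,y): a,b,s=off[n]; return [a+(x+.5)/s-.5,b+(y+.5)/s-.5]
def S2W(p,X):
    X=np.asarray(X,float).reshape(-1,3); c,s=np.cos(p[2]),np.sin(p[2])
    return np.c_[p[0]+c*X[:,0]-s*X[:,1],p[1]+s*X[:,0]+c*X[:,1],X[:,2]]
def model(p):
    ox,oy=p[3],p[4]
    return dict(bl=[ox+.055,oy+.14,.012],fl=[ox-.055,oy+.14,.012],fr=[ox-.055,oy-.14,.012],br=[ox+.055,oy-.14,.012],
      lens=[0,-.096,.108],knob=[0,0,.186])
obs={"scene":dict(bl=(140,386),fl=(203,492),fr=(643,357),br=(566,256),lens=(534,196),knob=(379,122)),
 "top":dict(bl=(153,150),fl=(75,300),fr=(480,512),br=(553,345),lens=(448,374),knob=(300,277))}
def res(p):
    r=[]
    for n in C:
        m=model(p)
        for k,v in obs[n].items():
            w=S2W(p,m[k]); 
            r+=list((proj(C[n],w)[0]-px(n,*v))*(.6 if k=="lens" else 1)*(1 if n=="scene" else 1.5))
    return r
if __name__=="__main__":
    s=least_squares(res,[.523,.041,-.48,0,0]); p=s.x
    print(p.round(4),np.degrees(p[2])); print(np.round(s.fun.reshape(-1,2),2))
    np.save("p.npy",p)
    n0=S2W(p,[0,.11,.1]); print("notch",n0)
    o=status.observe(); print(Ro.from_quat(o["tcp_rot"]).as_matrix().round(3))
    th=np.linspace(0,2*np.pi,40)
    box=lambda x0,x1,y0,y1,z:[[x0,y0,z],[x1,y0,z],[x1,y1,z],[x0,y1,z],[x0,y0,z]]
    m=model(p)
    polys=[[m[k] for k in("bl","fl","fr","br","bl")],box(-.02,.02,-.016,.016,.145),box(-.02,.02,-.016,.016,.1),
     [[.0385*np.cos(t),-.096+.0385*np.sin(t),.108] for t in th],[[.009*np.cos(t),.009*np.sin(t),.186] for t in th],
     [[.009*np.cos(t),.009*np.sin(t),.148] for t in th],box(-.026,.014,.11-.018,.11+.018,.1),box(-.026,.0055,.11-.0055,.11+.0055,.1)]
    for n,(x0,x1,y0,y1) in {"scene":(230,390,160,280),"top":(255,355,140,230)}.items():
        a,b,sc=off[n]; im=cv2.resize(C[n]["color"][y0:y1,x0:x1],None,fx=sc,fy=sc,interpolation=cv2.INTER_CUBIC)
        for q in polys:
            uv=proj(C[n],S2W(p,q)); uv=((uv-[a,b]+.5)*sc-.5)
            cv2.polylines(im,[uv.round().astype(np.int32)],False,(0,0,255),1)
        cv2.imwrite(f"pics/{n}_ov.png",im)
E
python3 fit.py
```

```text
[ 5.270e-01  3.850e-02 -4.617e-01  2.000e-04 -4.300e-03] -26.451359837891758
[[-0.78 -1.  ]
 [ 0.12  1.49]
 [ 0.92 -0.26]
 [-1.1  -0.65]
 [ 0.18  0.07]
 [ 0.41  0.98]
 [ 0.36 -0.88]
 [-1.08  0.6 ]
 [-0.42 -0.45]
 [ 1.53  1.21]
 [ 0.74 -0.06]
 [-0.3  -0.57]]
notch [[0.57604503 0.13696017 0.1       ]]
[[-0.001  0.926  0.376]
 [ 0.001  0.376 -0.926]
 [-1.    -0.    -0.001]]
```

View pics/scene_ov.png

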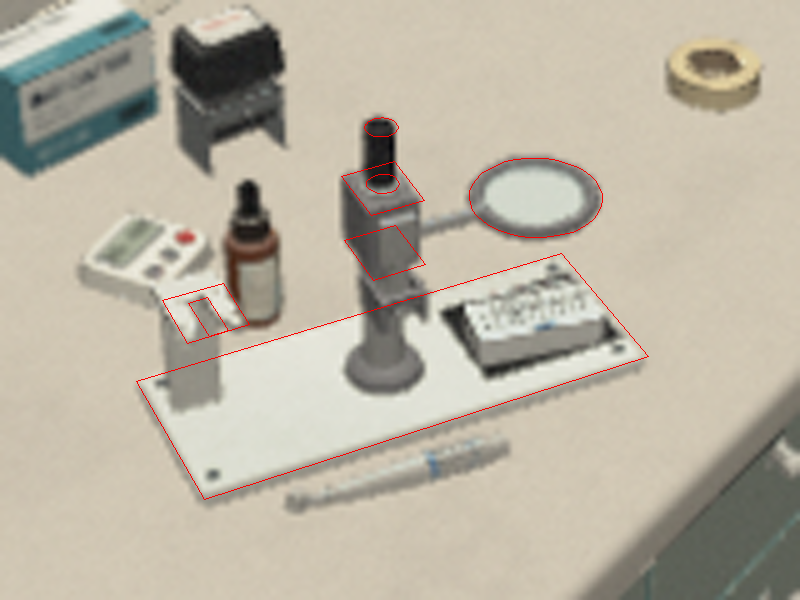

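View pics/top_ov.png

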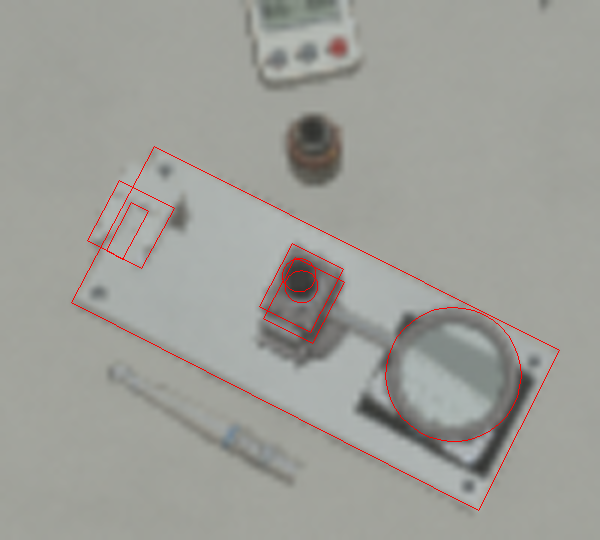

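The overlay agrees to about 1 px. I'll refine the yaw with sub-pixel plate edges, allowing a small offset per camera.

```bash
cat > ref.py <<'E'
from fit import *
from scipy.ndimage import map_coordinates
p=np.load("p.npy"); m=model(p)
E={}
def sat(n):
    c=C[n]["color"].astype(float); return c[...,0]*1.0+0*c[...,2]  # blue: plate bluer than table
G={n:cv2.GaussianBlur(sat(n),(0,0),.7) for n in C}
obsE=[]
for n in C:
  for a,b in(("bl","fl"),("fl","fr"),("fr","br"),("br","bl")):
    for t in np.linspace(.08,.92,30):
        X=np.array(m[a])*(1-t)+np.array(m[b])*t
        d=np.array(m[b])-m[a]; d/=np.linalg.norm(d); nrm=np.array([-d[1],d[0],0]) # outward/inward
        ctr=np.array([p[3],p[4],.012]); 
        if np.dot(nrm,X-ctr)<0: nrm=-nrm
        s=np.linspace(-.009,.009,73)
        uv=proj(C[n],S2W(p,X+s[:,None]*nrm))
        v=map_coordinates(G[n],[uv[:,1],uv[:,0]],order=1)
        g=-np.gradient(v); k=np.argmax(g)
        if 3<k<69 and g[k]>.5: obsE.append((n,a+b,t,s[k]))
for n in C:
  for e in("blfl","flfr","frbr","brbl"):
    q=[(t,s) for N,ee,t,s in obsE if N==n and ee==e]
    if q:
        q=np.array(q); med=np.median(q[:,1]); g=q[abs(q[:,1]-med)<.003]; f=np.polyfit(g[:,0],g[:,1],1)
        L=.28 if e in("flfr","brbl") else .11
        print(n,e,len(g),len(q),"med %.4f"%med,"tilt deg %.2f"%np.degrees(f[0]/L), "at ends",np.polyval(f,[0,1]).round(4))
E
python3 ref.py
```

```text
scene blfl 30 30 med -0.0020 tilt deg 0.14 at ends [-0.002  -0.0017]
scene flfr 29 30 med -0.0030 tilt deg 0.60 at ends [-0.0043 -0.0014]
scene frbr 9 12 med -0.0045 tilt deg -1.57 at ends [-0.0032 -0.0062]
scene brbl 19 20 med -0.0015 tilt deg 0.67 at ends [-0.0032  0.    ]
top blfl 8 11 med -0.0022 tilt deg -0.16 at ends [-0.0023 -0.0026]
top flfr 30 30 med -0.0030 tilt deg 0.55 at ends [-0.0042 -0.0015]
top frbr 2 2 med -0.0020 tilt deg -26.97 at ends [ 0.0029 -0.0489]
top brbl 21 21 med -0.0022 tilt deg 0.77 at ends [-0.0041 -0.0003]
```

Emit:
arm_command(series="0.015 0.035 0.01 6 1;0.03 0.07 0.02 12 1;0.045 0.105 0.02 18 1;0.06 0.14 0.02 24 1;0.076 0.175 0.02 30 1;0.092 0.21 0.02 36 1;0.108 0.245 0.02 40.8 1;0.123 0.28 0.02 40.8 1", grip_force=25)

```text
time_s: 0.77
ee_pos: [0.3679, -0.3203, 0.2586]
tcp_rot: [0.164, 0.688, -0.164, 0.688]
ft_force: [1.0, -0.2, -0.2]
width: 0.0884
```

Emit:
arm_command(series="0.015 0.035 0 0 1;0.03 0.07 0 0 1;0.045 0.105 0 0 1;0.06 0.14 0 0 1;0.076 0.175 0 0 1;0.092 0.21 0 0 1;0.108 0.245 0 0 1;0.123 0.28 0 0 1")

```text
time_s: 1.43
ee_pos: [0.4909, -0.0405, 0.2586]
tcp_rot: [0.166, 0.687, -0.166, 0.687]
ft_force: [0.8, -0.9, -0.4]
width: 0.0884
```

Emit:
arm_command(series="0.012 0.028 0 0 1;0.024 0.055 0 0 1;0.036 0.08 0 0 1;0.036 0.0805 0 0 1;0.036 0.0805 0 0 1;0.036 0.0805 0 0 1;0.036 0.0805 0 0 1;0.036 0.0805 0 0 1")

```text
time_s: 2.1
ee_pos: [0.5262, 0.0367, 0.2586]
tcp_rot: [0.166, 0.687, -0.167, 0.687]
ft_force: [0.1, -0.0, -0.7]
width: 0.0882
```

```bash
cat > look.py <<'E'
import sys
from h import *
from bench import status,eyes
from scipy.spatial.transform import Rotation as Ro
o=status.observe(); R=Ro.from_quat(o["tcp_rot"]).as_matrix()
print("t",o["time_s"],"ee",o["ee_pos"].round(4),"jawyaw",np.degrees(np.arctan2(R[1,2],R[0,2])).round(2),"xdown",R[:,0].round(4),"F",o["ft_force"].round(1),"M",o["moment"].round(2),"w",round(o["width"],4),"q",o["q"].round(2))
if len(sys.argv)>1:
    ims=[]
    for n,(x0,x1,y0,y1) in {"scene":(230,390,110,270),"top":(245,365,120,240)}.items():
        c=eyes.camera(n); pickle.dump(c,open(f"{n}_{sys.argv[1]}.pkl","wb"))
        ims.append(cv2.resize(c["color"][y0:y1,x0:x1],(400,400),interpolation=cv2.INTER_CUBIC))
    cv2.imwrite(f"pics/{sys.argv[1]}.png",np.hstack(ims))
E
python3 look.py a1
```

```text
t 2.1 ee [0.5262 0.0367 0.2586] jawyaw -27.23 xdown [-4.e-04 -8.e-04 -1.e+00] F [ 0.1 -0.  -0.7] M [-0.01 -0.03  0.06] w 0.0882 q [ 0.24  0.35 -0.49  1.82  0.19  1.02 -0.8 ]
```

View pics/a1.png

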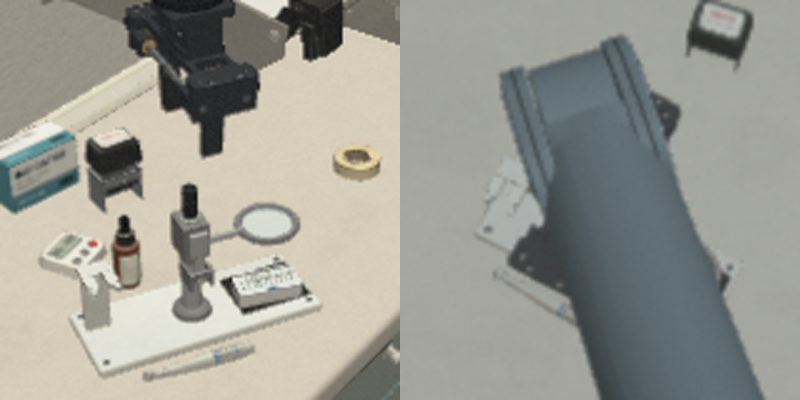

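The left panel shows the gripper directly above the knob at (190,185) with nothing between them. In the right panel the arm hides the mast. Descending now.

Emit:
arm_command(series="0.001 0.0015 -0.03 0 1;0.001 0.0015 -0.055 0 1;0.001 0.0015 -0.075 0 1;0.001 0.0015 -0.09 0 1;0.001 0.0015 -0.105 0 1;0.001 0.0015 -0.105 0 1;0.001 0.0015 -0.105 0 1")

```text
time_s: 2.78
ee_pos: [0.5272, 0.0394, 0.1535]
tcp_rot: [0.166, 0.688, -0.166, 0.687]
ft_force: [0.1, -0.2, 0.3]
width: 0.0882
```

```bash
python3 look.py a2
```

```text
t 2.7833 ee [0.5272 0.0394 0.1535] jawyaw -27.12 xdown [-1.4e-03 -2.0e-04 -1.0e+00] F [ 0.1 -0.2  0.3] M [-0.04 -0.05  0.01] w 0.0882 q [ 0.19  0.49 -0.44  1.91  0.28  0.81 -0.88]
```

View pics/a2.png

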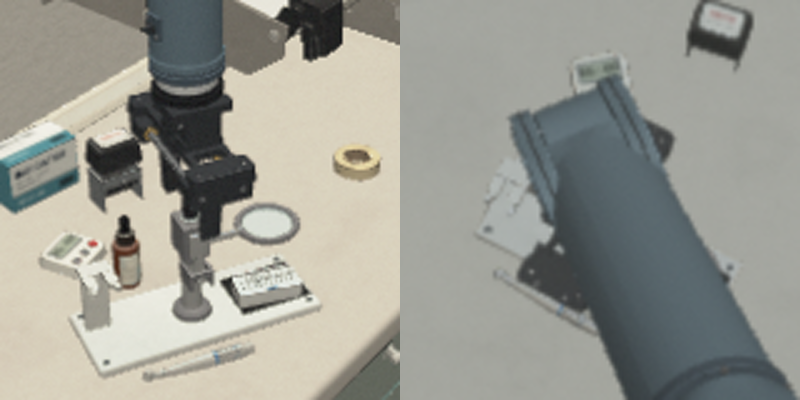

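The fingers straddle the knob, with the front finger at (210,210) in the left panel. Closing gently.

Emit:
arm_command(series="0 0 0 0 0;0 0 0 0 0;0 0 0 0 0;0 0 0 0 0;0 0 0 0 0;0 0 0 0 0;0 0 0 0 0;0 0 0 0 0", grip_force=8)

```text
time_s: 3.55
ee_pos: [0.5276, 0.0398, 0.1537]
tcp_rot: [0.166, 0.687, -0.166, 0.687]
ft_force: [-0.5, 1.5, -0.1]
width: 0.0371
```

```bash
python3 look.py
```

```text
t 3.55 ee [0.5276 0.0398 0.1537] jawyaw -27.1 xdown [ 0. -0. -1.] F [-0.5  1.5 -0.1] M [-0.01 -0.01  0.  ] w 0.0371 q [ 0.19  0.49 -0.44  1.91  0.28  0.81 -0.88]
```

Emit:
arm_command(series="0 0 0 0 0;0 0 0 0 0;0 0 0 0 0;0 0 0 0 0;0 0 0 0 0;0 0 0 0 0", grip_force=8)

```text
time_s: 4.05
ee_pos: [0.5278, 0.0397, 0.1537]
tcp_rot: [0.166, 0.687, -0.166, 0.688]
ft_force: [1.8, -0.3, -0.5]
width: 0.0177
```

```bash
python3 look.py
```

```text
t 4.05 ee [0.5278 0.0397 0.1537] jawyaw -27.1 xdown [ 4.e-04 -1.e-04 -1.e+00] F [ 1.8 -0.3 -0.5] M [-0.18 -0.3  -0.01] w 0.0177 q [ 0.19  0.49 -0.44  1.91  0.28  0.81 -0.88]
```

Emit:
arm_command(series="0 0 0 0 0;0 0 0 0 0;0 0 0 0 0;0 0 0 0 0", grip_force=30)

```text
time_s: 4.38
ee_pos: [0.5278, 0.0397, 0.1538]
tcp_rot: [0.166, 0.687, -0.166, 0.688]
ft_force: [1.6, 0.0, -0.6]
width: 0.0173
```

```bash
python3 look.py
```

```text
t 4.3833 ee [0.5278 0.0397 0.1538] jawyaw -27.09 xdown [ 3.e-04 -1.e-04 -1.e+00] F [ 1.6  0.  -0.6] M [-0.2  -0.44  0.01] w 0.0173 q [ 0.19  0.49 -0.44  1.91  0.28  0.81 -0.88]
```

Emit:
arm_command(series="0.0005 0 0.006 0 0;0.0005 0 0.012 0 0;0.0005 0 0.018 0 0;0.0005 0 0.024 0 0;0.0005 0 0.03 0 0;0.0005 0 0.038 0 0;0.0005 0 0.046 0 0;0.0005 0 0.046 0 0")

```text
time_s: 5.05
ee_pos: [0.5291, 0.04, 0.2016]
tcp_rot: [0.166, 0.687, -0.165, 0.688]
ft_force: [1.1, -0.3, -0.6]
width: 0.0168
```

```bash
python3 look.py a3
```

```text
t 5.05 ee [0.5291 0.04   0.2016] jawyaw -27.1 xdown [ 2.8e-03  2.0e-04 -1.0e+00] F [ 1.1 -0.3 -0.6] M [-0.04 -0.05 -0.04] w 0.0168 q [ 0.21  0.42 -0.47  1.87  0.24  0.9  -0.84]
```

View pics/a3.png

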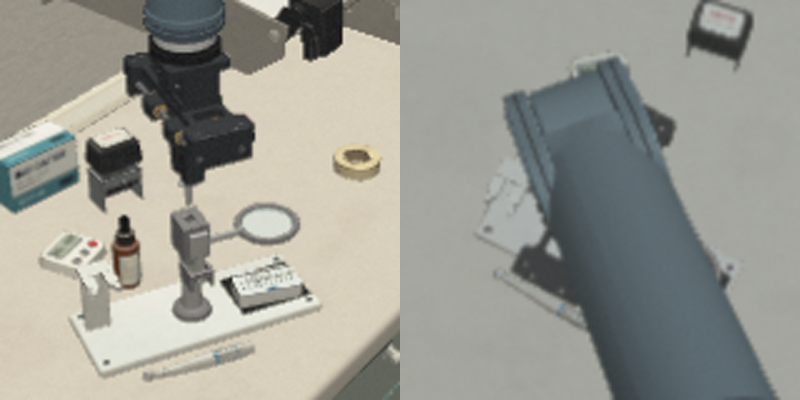

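The pin is clear of the head: its shank tip is at (188,200) in the left panel and the empty bore at (188,213). Next I move in front of the post's mouth.

Emit:
arm_command(series="0.001 0.03 0 0 0;0.002 0.06 0 0 0;0.003 0.09 0 0 0;0.0045 0.12 0 0 0;0.0045 0.1205 0 0 0;0.0045 0.1205 -0.02 0 0;0.0045 0.1205 -0.04 0 0;0.0045 0.1205 -0.04 0 0")

```text
time_s: 5.82
ee_pos: [0.5301, 0.159, 0.1561]
tcp_rot: [0.164, 0.689, -0.167, 0.685]
ft_force: [-0.7, -1.0, -1.4]
width: 0.0172
```

```bash
python3 look.py a4
```

```text
t 5.8167 ee [0.5301 0.159  0.1561] jawyaw -27.08 xdown [-0.0063 -0.0023 -1.    ] F [-0.7 -1.  -1.4] M [-0.09  0.04  0.03] w 0.0172 q [-0.02  0.53 -0.46  1.84  0.3   0.85 -1.1 ]
```

View pics/a4.png

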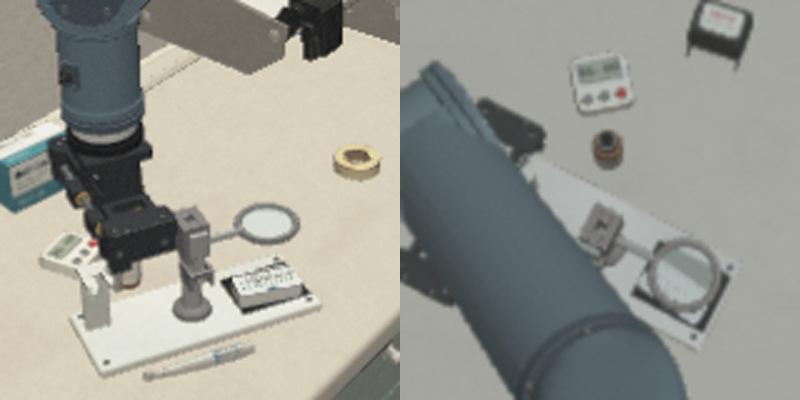

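```bash
python3 look.py
python3 - <<'E'
from h import *
from fit import S2W
s=pickle.load(open("scene_a4.pkl","rb")); t=pickle.load(open("top_a4.pkl","rb"))
print((proj(s,[.53,.16,.156])-[230,110])*2.5)
im=t["color"][165:215,285:335]; cv2.imwrite("pics/t_a4.png",cv2.resize(im,None,fx=10,fy=10,interpolation=cv2.INTER_CUBIC))
for n,c in(("s",s),("t",t)):
    W=cloud(c).reshape(-1,3); m=(abs(W[:,0]-.525)<.04)&(abs(W[:,1]-.04)<.04)&(W[:,2]>.139)&(W[:,2]<.151)
    Q=W[m]; r=cv2.minAreaRect(Q[:,:2].astype(np.float32)); print(n,m.sum(),Q.mean(0),r)
for p in([.528,.0397,-.473],):
  h=S2W(p,[[0,0,.145]]); print((proj(t,h)-[285,165]+.5)*10-.5,((proj(s,h)-[230,110])*2.5))
E
```

```text
t 5.9167 ee [0.532  0.1598 0.1592] jawyaw -27.11 xdown [-2.e-03 -6.e-04 -1.e+00] F [ 0.5 -0.1 -0.7] M [ 0.02 -0.03 -0.  ] w 0.017 q [-0.02  0.52 -0.47  1.83  0.3   0.86 -1.1 ]
[[113.76308851 263.29030783]]
s 127 [0.52342041 0.0431929  0.14413743] ((0.5227137207984924, 0.04274844378232956), (0.03123653307557106, 0.05202078819274902), 62.24971008300781)
t 115 [0.52477584 0.03993283 0.14440386] ((0.5235859155654907, 0.04052625596523285), (0.03191355988383293, 0.047843705862760544), 61.17333221435547)
[[198.68703101 226.22920625]] [[188.85030555 218.12604994]]
```

View pics/t_a4.png

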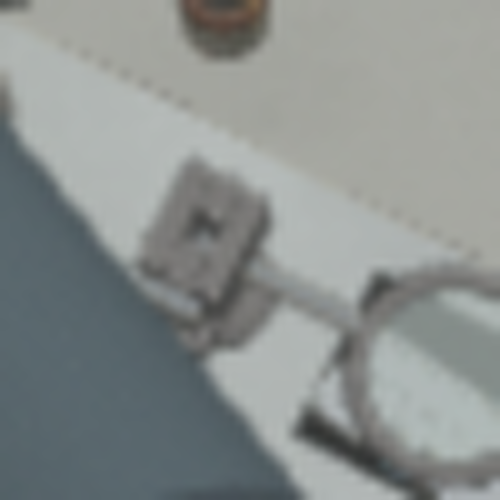

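The top close-up shows the bore at (203,225) against a predicted (199,226), which is within calibration. Lowering to just above slot height.

Emit:
arm_command(series="0.001 0 -0.015 0 0;0.001 0 -0.03 0 0;0.001 0 -0.044 0 0;0.001 0 -0.044 0 0;0.001 0 -0.044 0 0;0.001 0 -0.044 0 0")

```text
time_s: 6.42
ee_pos: [0.5345, 0.1605, 0.1171]
tcp_rot: [0.166, 0.687, -0.165, 0.688]
ft_force: [0.6, -0.3, 0.1]
width: 0.0175
```

```bash
python3 look.py a5
python3 - <<'E'
from h import *
c=pickle.load(open("scene_a5.pkl","rb")); im=c["color"][190:260,240:330]; cv2.imwrite("pics/a5c.png",cv2.resize(im,None,fx=8,fy=8,interpolation=cv2.INTER_CUBIC))
E
```

```text
t 6.4167 ee [0.5345 0.1605 0.1171] jawyaw -27.11 xdown [ 1.8e-03  6.0e-04 -1.0e+00] F [ 0.6 -0.3  0.1] M [-0.01 -0.03  0.01] w 0.0175 q [-0.04  0.59 -0.44  1.86  0.34  0.77 -1.14]
```

View pics/a5c.png

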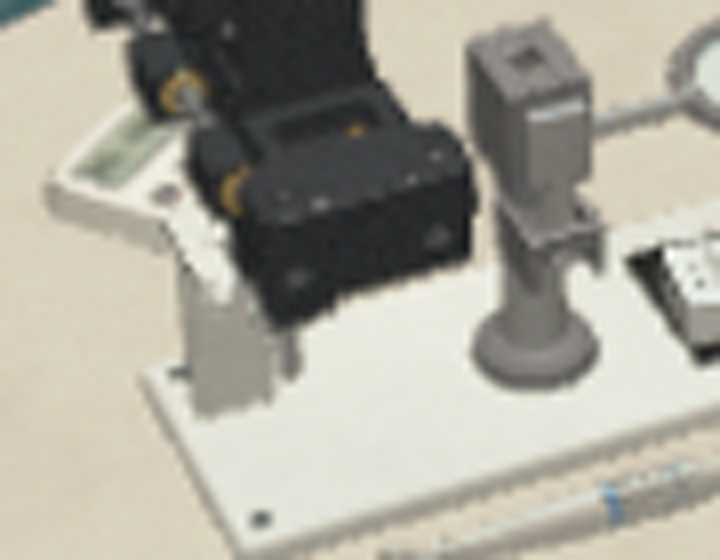

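The shank is visible at (290,355), in front of the mouth. Sliding it into the slot along the stand's +x.

Emit:
arm_command(series="0.007 -0.0037 -0.002 0 0;0.014 -0.0074 -0.003 0 0;0.021 -0.011 -0.003 0 0;0.026 -0.0135 -0.003 0 0;0.031 -0.016 -0.003 0 0;0.031 -0.016 -0.003 0 0")

```text
time_s: 7.02
ee_pos: [0.5659, 0.1432, 0.1127]
tcp_rot: [0.166, 0.687, -0.166, 0.688]
ft_force: [0.4, 0.5, -0.1]
width: 0.0171
```

```bash
python3 look.py
```

```text
t 7.0167 ee [0.5659 0.1432 0.1127] jawyaw -27.2 xdown [ 7.e-04 -2.e-04 -1.e+00] F [ 0.4  0.5 -0.1] M [-0.05 -0.04  0.04] w 0.0171 q [-0.01  0.63 -0.43  1.79  0.35  0.8  -1.09]
```

Emit:
arm_command(series="0.004 -0.002 0 0 0;0.008 -0.004 0 0 0;0.0115 -0.0055 0 0 0;0.0115 -0.0055 0 0 0;0.0115 -0.0055 0 0 0")

```text
time_s: 7.43
ee_pos: [0.5762, 0.1387, 0.1127]
tcp_rot: [0.166, 0.687, -0.166, 0.687]
ft_force: [-0.1, -0.0, -0.6]
width: 0.0172
```

```bash
python3 look.py a6
python3 - <<'E'
from h import *
c=pickle.load(open("scene_a6.pkl","rb")); im=c["color"][190:260,240:330]; cv2.imwrite("pics/a6c.png",cv2.resize(im,None,fx=8,fy=8,interpolation=cv2.INTER_CUBIC))
E
```

```text
t 7.4333 ee [0.5762 0.1387 0.1127] jawyaw -27.11 xdown [-1.e-04  0.e+00 -1.e+00] F [-0.1 -0.  -0.6] M [-0.07 -0.06 -0.03] w 0.0172 q [-0.    0.64 -0.43  1.76  0.35  0.81 -1.07]
```

View pics/a6c.png

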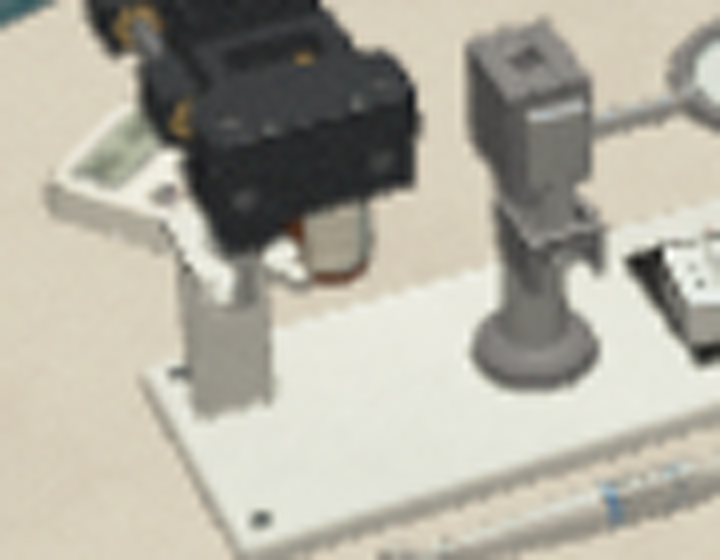

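The shank stands in the slot between the prongs at (245,285). Lowering until the flange touches.

Emit:
arm_command(series="0.001 -0.0005 -0.001 0 0;0.0015 -0.0008 -0.002 0 0;0.0015 -0.0008 -0.003 0 0;0.0015 -0.0008 -0.004 0 0;0.0015 -0.0008 -0.0045 0 0;0.0015 -0.0008 -0.0045 0 0")

```text
time_s: 8.03
ee_pos: [0.5776, 0.1379, 0.1087]
tcp_rot: [0.166, 0.687, -0.166, 0.687]
ft_force: [-1.7, -0.9, 3.8]
width: 0.0176
```

```bash
python3 look.py
```

```text
t 8.0333 ee [0.5776 0.1379 0.1087] jawyaw -27.09 xdown [ 0.e+00 -4.e-04 -1.e+00] F [-1.7 -0.9  3.8] M [-0.19  0.34 -0.02] w 0.0176 q [-0.    0.65 -0.42  1.76  0.35  0.81 -1.07]
```

Contact came at the expected height with 3.8 N up. Opening.

Emit:
arm_command(series="0 0 0.0005 0 0.25;0 0 0.0005 0 0.3;0 0 0.0005 0 0.35;0 0 0.0005 0 0.4;0 0 0.0005 0 0.5;0 0 0.0005 0 0.5;0 0 0.0005 0 0.5;0 0 0.0005 0 0.5")

```text
time_s: 8.7
ee_pos: [0.5776, 0.138, 0.1087]
tcp_rot: [0.166, 0.687, -0.166, 0.687]
ft_force: [0.4, -0.0, 0.3]
width: 0.044
```

```bash
python3 look.py
```

```text
t 8.7 ee [0.5776 0.138  0.1087] jawyaw -27.1 xdown [-0. -0. -1.] F [ 0.4 -0.   0.3] M [-0.03 -0.06  0.05] w 0.044 q [-0.    0.65 -0.42  1.76  0.35  0.81 -1.07]
```

Emit:
arm_command(series="0 0 0.01 0 0.5;0 0 0.025 0 0.5;0 0 0.05 0 0.6;0 0 0.08 0 1;0 0 0.1 0 1;-0.014 -0.028 0.1 0 1;-0.028 -0.056 0.1 0 1;-0.042 -0.084 0.1 0 1")

```text
time_s: 9.37
ee_pos: [0.5353, 0.0535, 0.2099]
tcp_rot: [0.165, 0.687, -0.165, 0.688]
ft_force: [-0.2, -0.5, -0.9]
width: 0.082
```

Emit:
arm_command(series="-0.0075 -0.0145 0 0 1;-0.0075 -0.0145 0 0 1;-0.0075 -0.0145 0 0 1;-0.0075 -0.0145 0 0 1")

```text
time_s: 9.7
ee_pos: [0.5287, 0.0408, 0.2094]
tcp_rot: [0.166, 0.687, -0.165, 0.688]
ft_force: [-0.5, 1.0, 0.3]
width: 0.088
```

```bash
python3 look.py a7
python3 - <<'E'
from h import *
c=pickle.load(open("scene_a7.pkl","rb")); im=c["color"][180:260,240:340]; cv2.imwrite("pics/a7c.png",cv2.resize(im,None,fx=7,fy=7,interpolation=cv2.INTER_CUBIC))
E
```

```text
t 9.7 ee [0.5287 0.0408 0.2094] jawyaw -27.03 xdown [ 1.3e-03  9.0e-04 -1.0e+00] F [-0.5  1.   0.3] M [-0.02 -0.04  0.01] w 0.088 q [ 0.22  0.41 -0.48  1.86  0.24  0.92 -0.84]
```

View pics/a7c.png

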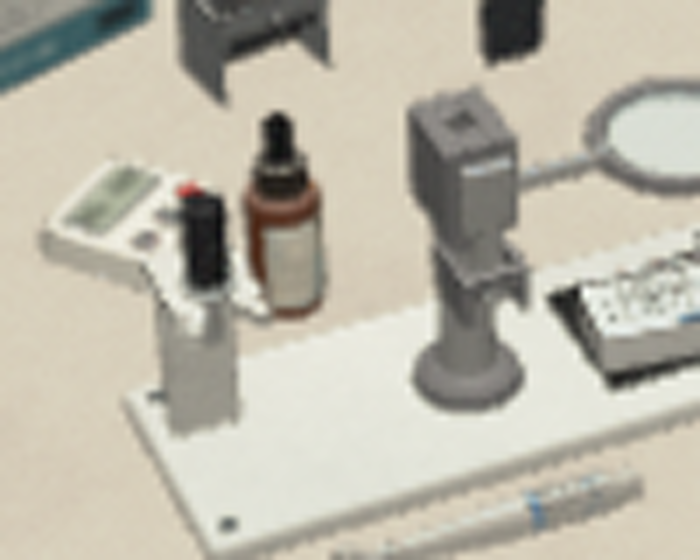

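The pin hangs upright in the notch, knob at (205,240). The head is free at (465,160). Lowering over the head, jaws along the stand's x.

Emit:
arm_command(series="0 0 -0.03 0 1;0 0 -0.055 0 1;0 0 -0.075 0 1;0 0 -0.09 0 1;0 0 -0.1 0 1;0 0 -0.1035 0 1;0 0 -0.1035 0 1;0 0 -0.1035 0 1")

```text
time_s: 10.47
ee_pos: [0.5287, 0.04, 0.1058]
tcp_rot: [0.166, 0.687, -0.165, 0.688]
ft_force: [0.4, -0.4, 0.5]
width: 0.0882
```

```bash
python3 look.py
```

```text
t 10.4667 ee [0.5287 0.04   0.1058] jawyaw -27.06 xdown [ 9.e-04  3.e-04 -1.e+00] F [ 0.4 -0.4  0.5] M [-0.01 -0.09  0.01] w 0.0882 q [ 0.17  0.56 -0.42  1.93  0.34  0.71 -0.93]
```

Emit:
arm_command(series="-0.0005 0 0 0 0.4;-0.0005 0 0 0 0.3;-0.0005 0 0 0 0.3;-0.0005 0 0 0 0.3;-0.0005 0 0 0 0.3;-0.0005 0 0 0 0.3;-0.0005 0 0 0 0.3;-0.0005 0 0 0 0.3", grip_force=20)

```text
time_s: 11.13
ee_pos: [0.5282, 0.0391, 0.1053]
tcp_rot: [0.166, 0.687, -0.166, 0.688]
ft_force: [0.0, 1.0, -2.5]
width: 0.0396
```

```bash
python3 look.py
```

```text
t 11.1333 ee [0.5282 0.0391 0.1053] jawyaw -27.1 xdown [ 1.3e-03 -3.0e-04 -1.0e+00] F [ 0.   1.  -2.5] M [0.4  0.23 0.04] w 0.0396 q [ 0.17  0.56 -0.42  1.93  0.34  0.71 -0.93]
```

The width reads 39.6 mm. The knob read about 0.8 mm small, so this matches 41 mm with the button fully in. Firming the grip, then pulling up slowly.

Emit:
arm_command(series="0 0 0 0 0;0 0 0 0 0;0 0 0 0 0;0 0 0.003 0 0;0 0 0.007 0 0;0 0 0.012 0 0;0 0 0.018 0 0;0 0 0.018 0 0", grip_force=45)

```text
time_s: 11.8
ee_pos: [0.5281, 0.0392, 0.1242]
tcp_rot: [0.166, 0.687, -0.166, 0.688]
ft_force: [4.0, -2.2, -3.2]
width: 0.0398
```

```bash
python3 look.py a8
```

```text
t 11.8 ee [0.5281 0.0392 0.1242] jawyaw -27.11 xdown [ 1.2e-03 -4.0e-04 -1.0e+00] F [ 4.  -2.2 -3.2] M [-0.28 -0.63  0.02] w 0.0398 q [ 0.18  0.53 -0.43  1.92  0.32  0.75 -0.91]
```

View pics/a8.png

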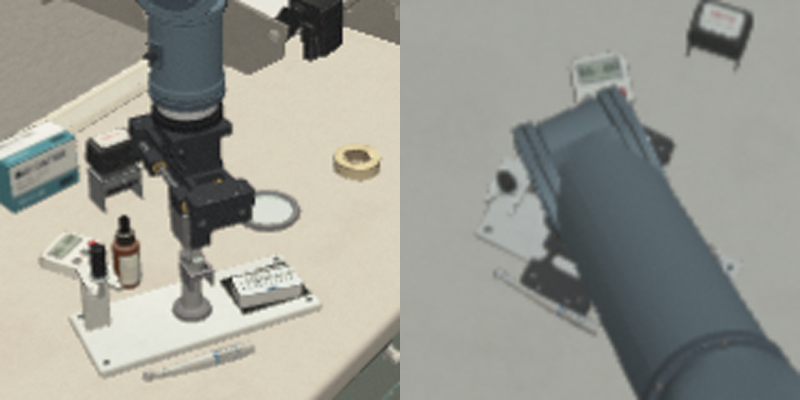

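The lens ring has risen to (272,210), so the mast is moving, and the force is about 3 N down. Continuing to the first stop.

Emit:
arm_command(series="0.0005 0 0.007 0 0;0.0005 0 0.014 0 0;0.0005 0 0.021 0 0;0.0005 0 0.028 0 0;0.0005 0 0.033 0 0;0.0005 0 0.037 0 0;0.0005 0 0.041 0 0;0.0005 0 0.045 0 0")

```text
time_s: 12.57
ee_pos: [0.528, 0.0392, 0.168]
tcp_rot: [0.166, 0.687, -0.166, 0.687]
ft_force: [6.5, -2.6, -10.1]
width: 0.0396
```

```bash
python3 look.py
```

```text
t 12.5667 ee [0.528  0.0392 0.168 ] jawyaw -27.09 xdown [-1.e-04 -1.e-04 -1.e+00] F [  6.5  -2.6 -10.1] M [-0.45 -1.27  0.01] w 0.0396 q [ 0.2   0.47 -0.46  1.9   0.27  0.84 -0.87]
```

Emit:
arm_command(series="0.001 -0.0005 0.007 0 0;0.001 -0.0005 0.014 0 0;0.001 -0.0005 0.021 0 0;0.001 -0.0005 0.027 0 0;0.001 -0.0005 0.032 0 0;0.001 -0.0005 0.037 0 0;0.001 -0.0005 0.04 0 0;0.001 -0.0005 0.04 0 0")

```text
time_s: 13.23
ee_pos: [0.5285, 0.0392, 0.2088]
tcp_rot: [0.165, 0.688, -0.166, 0.687]
ft_force: [-0.3, -0.6, -3.4]
width: 0.0397
```

```bash
python3 look.py a9
```

```text
t 13.2333 ee [0.5285 0.0392 0.2088] jawyaw -27.09 xdown [-1.1e-03 -2.0e-04 -1.0e+00] F [-0.3 -0.6 -3.4] M [-0.03  0.45 -0.01] w 0.0397 q [ 0.22  0.41 -0.48  1.86  0.24  0.92 -0.84]
```

View pics/a9.png

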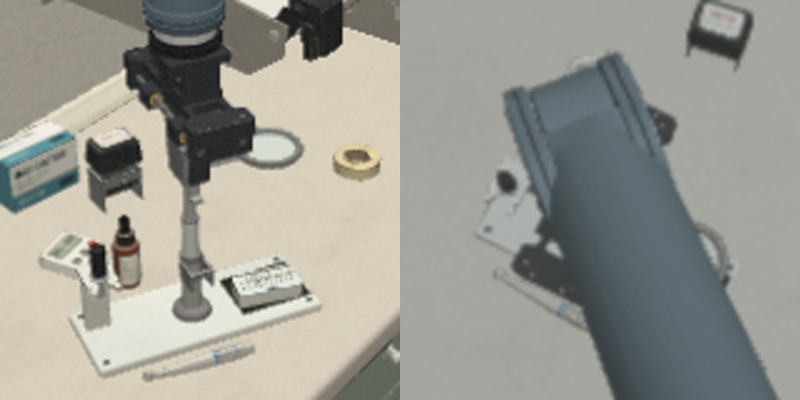

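The middle tube is now out: the step at (190,225) is visible below the thin tube. About 6.5 mm remain. I'll creep on until the hard stop shows in the force.

Emit:
arm_command(series="0 0 0.0015 0 0;0 0 0.003 0 0;0 0 0.0045 0 0;0 0 0.006 0 0;0 0 0.0065 0 0;0 0 0.0065 0 0")

```text
time_s: 13.83
ee_pos: [0.5285, 0.0391, 0.2145]
tcp_rot: [0.165, 0.688, -0.166, 0.687]
ft_force: [-3.4, -0.1, -7.5]
width: 0.0398
```

```bash
python3 look.py
```

```text
t 13.8333 ee [0.5285 0.0391 0.2145] jawyaw -27.08 xdown [-0.0013 -0.     -1.    ] F [-3.4 -0.1 -7.5] M [0.19 0.74 0.  ] w 0.0398 q [ 0.23  0.41 -0.48  1.86  0.23  0.94 -0.84]
```

Emit:
arm_command(series="0 0 0.0005 0 0;0 0 0.001 0 0;0 0 0.0015 0 0;0 0 0.002 0 0;0 0 0.002 0 0")

```text
time_s: 14.25
ee_pos: [0.5284, 0.039, 0.2156]
tcp_rot: [0.166, 0.688, -0.166, 0.687]
ft_force: [0.8, 0.9, -21.7]
width: 0.0394
```

```bash
python3 look.py
```

```text
t 14.25 ee [0.5284 0.039  0.2156] jawyaw -27.08 xdown [-1.7e-03  2.0e-04 -1.0e+00] F [  0.8   0.9 -21.7] M [ 0.41 -0.   -0.  ] w 0.0394 q [ 0.23  0.41 -0.49  1.86  0.23  0.94 -0.83]
```

Force rose to 22 N at 110.3 mm of rise, so this is the top stop. I'll hold and check that it's steady.

Emit:
arm_command(series="0 0 0 0 0;0 0 0 0 0;0 0 0 0 0;0 0 0 0 0;0 0 0 0 0;0 0 0 0 0;0 0 0 0 0;0 0 0 0 0")

```text
time_s: 14.92
ee_pos: [0.5284, 0.039, 0.2156]
tcp_rot: [0.165, 0.688, -0.166, 0.687]
ft_force: [1.3, 1.2, -25.2]
width: 0.0398
```

```bash
python3 look.py b1
python3 - <<'E'
from h import *
from fit import S2W
p=[.528,.0392,-.473]
a=pickle.load(open("scene.pkl","rb")); c=pickle.load(open("scene_b1.pkl","rb"))
im=c["color"][120:260,230:370]; cv2.imwrite("pics/b1c.png",cv2.resize(im,None,fx=4.2,fy=4.2,interpolation=cv2.INTER_CUBIC))
th=np.linspace(0,2*np.pi,60)
W=cloud(c).reshape(-1,3); l=S2W(p,[0,-.096,0])[0]; m=(np.hypot(W[:,0]-l[0],W[:,1]-l[1])<.042)&(W[:,2]>.15)&(W[:,2]<.25)
print("lens z",np.percentile(W[m,2],[5,25,50,75,95]).round(4),m.sum())
W=cloud(a).reshape(-1,3); m=(np.hypot(W[:,0]-l[0],W[:,1]-l[1])<.042)&(W[:,2]>.08)&(W[:,2]<.15)
print("lens z before",np.percentile(W[m,2],[5,25,50,75,95]).round(4),m.sum())
W=cloud(c).reshape(-1,3); n=S2W(p,[0,.11,0])[0]; m=(np.hypot(W[:,0]-n[0],W[:,1]-n[1])<.02)&(W[:,2]>.11)&(W[:,2]<.16)
print("pin pts",m.sum(),W[m].mean(0),W[m,2].max(),n)
E
```

```text
t 14.9167 ee [0.5284 0.039  0.2156] jawyaw -27.08 xdown [-1.8e-03  1.0e-04 -1.0e+00] F [  1.3   1.2 -25.2] M [ 0.46 -0.21 -0.04] w 0.0398 q [ 0.23  0.41 -0.49  1.86  0.23  0.94 -0.83]
lens z [0.2163 0.2185 0.2196 0.221  0.2228] 306
lens z before [0.106  0.108  0.1094 0.111  0.1132] 355
pin pts 79 [0.57451326 0.141739   0.12944483] 0.1438798448231924 [0.57811148 0.13712262 0.        ]
```

View pics/b1c.png

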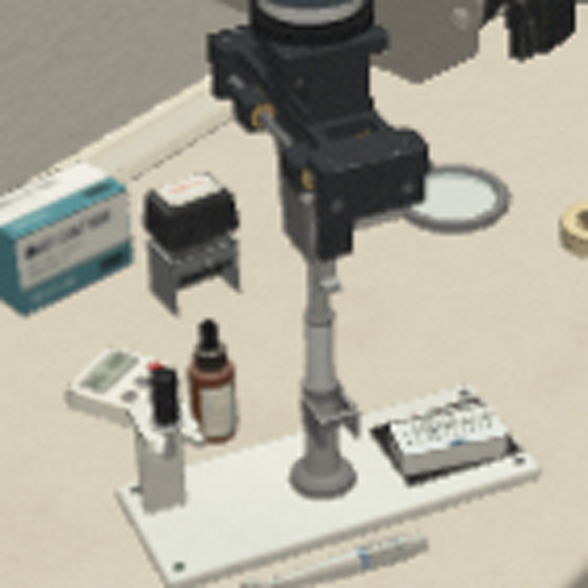

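The lens rose 110 mm by depth. The picture shows the mast in three sections, the pin upright in the notch at (163,395), and the bystanders in place. Handing in.

```bash
python3 -c "
from bench import ticket
print(ticket.hand_in())"; python3 look.py
```

```text
the job is handed in; nothing more can be done
None
the job is handed in; nothing more can be done
```

The magnifier's lens is at full height and the job is handed in. I drew the lock pin straight up out of the head, slid it into the post's notch, lowered it until its flange touched and let go. Then I pinched the head front to back, which pressed the button in, and pulled the mast past its first stop to the top one. The gripper was still holding the head there at hand-in.

**Last checks:**
- **Height:** at 14.9 s the lens had risen 110 mm by depth, and the tool had risen 110.3 mm. I was pulling about 25 N against the top stop, up from 22 N two thirds of a second earlier, with the tool height unchanged.
- **Button:** the jaws read about 39.8 mm. They also read about 0.8 mm small on the knob, so this fits the 41 mm expected with the button fully in.
- **Pin:** the last picture shows it upright in the notch. In that view its measured points lie a few millimetres from my computed notch centre. I put that down to the camera seeing only the near side of the knob and to its 2 mm calibration.
- **Other items:** the ones in view look unmoved. I compared them only by eye, and the scissors and sterile pack were outside my later pictures.

No check failed. The status reading after hand-in was refused, so I have no measurement of the final second.

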